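Release a battery pack from its charging dock through the service slot

TASK

The battery pack is locked in the charging dock. Take the screwdriver, push its blade in through the narrow slot in the front of the dock and press the hidden latch tab until the pack springs up; then lay the screwdriver down flat on the bench, and lift the pack out and set it down gently, upright, in the steel tray. Leave the grease tin, the tape roll and the connector where they are.

Things in the scene. Friction and masses are not known exactly. Their poses are not given: they have to be found in the camera images.
- dock: grey charging dock, fixed to the bench, 114 (its x) x 78 (its y) x 52 mm high (54 at the cover over the latch). Origin on the bench under the centre of the pack well, z up. Its x axis points from the slotted front face (at x = -70 mm) to the back (x = +41 mm). The well is open at the top and guides the pack with 2 mm play.
- slot (a point): centre of the slot mouth, on the outside of the dock's front face, 38 mm above the bench; axes as the dock's. Slot 16 mm wide (dock y), 12 high, through a 4 mm wall; fingers do not fit. Straight behind it, 24 mm in from the mouth, is the flat hidden latch tab (26 wide, 21 high), to be pressed along the dock's +x.
- latch (a joint): travel of the hidden spring latch, m: 0 at rest, 0.010 pressed to its stop. It lets the pack go after 4 to 7 mm of travel and springs back when let go. It takes about 5 to 10 N.
- lifter (a joint): height of the spring lifter under the pack, m: 0 with the pack locked down, 0.025 when the pack has sprung up fully. It pushes the pack up by itself, in less than half a second, once the latch is pressed.
- pack_grip (a point): grip point of the battery pack, on its middle axis, 20 mm below its top, 52 mm above its underside. The pack is a grey upright block, 60 (its x) x 44 (its y) x 72 mm high, 0.2 to 0.3 kg, a small lug 5 mm out near the foot of each y side. It starts locked in the dock, axes as the dock's, top 82 mm above the bench; sprung up, 107. Grip it across the 44 mm; 30 mm straight up frees it.
- driver_grip (a point): point on the axis of the small screwdriver, in its black handle, near the balance; it starts lying on the bench with this point 9 mm up. Handle 17 mm thick, from 63 mm behind this point to 21 mm ahead, with a hexagonal anti-roll collar (18 mm) at each end and a red cap behind; 46 g. Its own y axis points to the blade tip; its roll about y does not matter.
- driver_tip (a point): tip of the screwdriver's blade, 103 mm ahead of driver_grip on the axis. The blade is a 4 mm thick round rod that stands free of the handle for the last 64 mm, flat at the very end.
- tray: shallow open steel tray, fixed, 110 (its x) x 100 (its y) x 18 mm high, walls and floor 3 mm thick. Origin under its centre, on the bench.
- grease_tin: round flat grease tin, 54 mm across, 24 high, to be left alone; origin at the centre of its underside
- tape_roll: roll of tape lying flat, 73 mm across, 25 high, to be left alone; origin at the centre of its underside
- connector: small dark round connector body, 26 mm across, 32 high, to be left alone; origin at the centre of its underside

How it is judged (in metres and radians):
On the way, in this order (a step that is already met when the one before it is completed fails the run):
1. with the screwdriver's blade in through the slot (tip at least 15 mm inside), the pack has sprung up by more than 15 mm (x of driver_tip in the frame of slot between 0.015 and 0.05 m and distance between driver_tip and slot below 0.055 m and value of joint lifter above 0.015 m and z of pack_grip in the frame of dock above 0.077 m), for 0.05 s.
2. the pack stands in the tray (horizontal distance between pack_grip and tray below 0.035 m and height (world z) of pack_grip below 0.062 m and angle between pack_grip's own z axis and vertical below 0.1 rad), for 0.1 s.
At the end, for the whole second after the job is handed in: the pack stands upright (within 6 degrees) and still on the floor of the tray, its middle within 35 mm of the tray's; the screwdriver lies flat and still on the bench (its axis less than 15 mm up at the handle and 20 mm at the tip) (all of step 2 and height (world z) of pack_grip above 0.05 m and linear speed of pack below 0.02 m/s and height (world z) of driver_grip between 0.003 and 0.015 m and height (world z) of driver_tip between 0 and 0.02 m and linear speed of screwdriver below 0.05 m/s); the robot touches nothing.
It fails at once if the grease tin, the tape roll or the connector was moved by more than 25 mm (distance of any of grease_tin, tape_roll, connector from where it was at the start of the episode above 0.025 m).
It fails at once if the pack was dropped: let go over the tray with its underside more than 20 mm above the tray floor (horizontal distance between pack_grip and tray below 0.08 m and height (world z) of pack_grip above 0.075 m and contact force between the fingers and pack below 0.05 N).
It fails at once if the pack was tipped over (angle between pack_grip's own z axis and vertical above 0.8 rad).
It also fails if it takes over 54 s, if anything falls off the work surface, if the arm or the gripper's body presses on something with over 40 N, if the wrist force passes 120 N, or if a joint passes its speed limit or range.

ROBOT

A 6-joint arm with a two-finger parallel gripper is mounted at the origin on the work surface; the furniture and walls round the work are solid. World frame = base frame: x ahead of the robot, y to its left, z up, the work surface at z = 0. Lengths are in m, angles in degrees, forces in N, time in s.
With the tool pointing down it reaches from about 0.35 to 0.875 m from the base axis. Payload 4.2 kg.
Tool frame: the origin (TCP) lies on the centre line of the jaws, within the pads' length; the fingertips stand 8 mm ahead of it and the grasp point (between the pads) lies 11 mm behind it; z points along the fingers, y is the direction in which the jaws open and shut (so a half turn about z gives the same grasp; the last joint's range is limited). The gripper opens to 87 mm and grips with 3 to 60 N. Pads are 19 mm wide; open, the fingers measure 117 mm over their backs; the gripper's body (75 mm by 190 mm) begins 51 mm behind the grasp point.
Start: joints at [-58.178, 22.042, 0.453, 0, -68.411, -14.817], TCP at [0.183, -0.598, 0.231] pointing down, gripper open.
Joint ranges: [-179.83, 179.83], [-69.29, 118.12], [-61.27, 80.66], [-181.25, 117.63], [-171.15, -9.14], [-177.46, 177.46]. Speed limits (degrees/s): [159.86, 159.86, 180, 180, 180, 180].

INTERFACE

Orientations are given as a 3x3 rotation matrix whose columns are the frame's x, y, z axes.
In Python, from station import sense, capture, finish_job, recognise gives the robot as it stands.
- The arm moves only by the tool apply_moves, never from a script. Its argument "plan" is a list that holds one entry, the list of rows, each a list of 7 numbers: the opening in per cent of the stroke, from 0 (shut) to 100 (fully open), then the shift along the world's x, y, z in units of 25 mm (1.0 is 25 mm), then the turn, a rotation vector about the world's x, y, z in rad. A call has 1 to 12 rows; each row shifts and turns the pose as measured when the row begins; what a row does not reach is not made up. A row lasts 1/12 s, in which the tool goes at most 41.7 mm and 7.16 degrees, less where a joint would pass 70% of its speed; a pose out of reach is approached as far as the arm can. A call is refused whole if a number of a shift passes 1 or a number of a turn 0.125, either way. A call with a gripper value outside its range is refused whole. The fingers move at their own pace and stop on an object; the grip force is fixed at half the most. Time passes only in rows, so rows that do not move let the fingers close. It gives the time, the measured TCP pose, the force and the opening at its end, in the units of the state.
- sense(): the state, without advancing time (a new reading comes with each control period).
- capture(name): name is "scene" or "top" or "wrist"; returns a dict with "pixels" (480x640x3 uint8, red, green, blue), "depth" (480x640 float32, m along the optical axis (not along the pixel's ray), 0 where there is no reading), "mtx" (3x3 intrinsics, pixels), "R" (3x3) and "t" (3): a world point X has camera coordinates R X + t; the wrist camera has in their place "mount" (4x4, takes a point from camera to tool coordinates, whose origin is the TCP and whose axes are the flange's). Camera axes: x right, y down, z forward; pixel columns grow to the right and rows downward; lengths in m; the calibration is good to about 2 mm. A picture is of the moment at which its call begins: read the wrist's pose just before it.
- finish_job(): hands the job in, once; it reports no verdict.
Trained networks look in a picture, given as the dict that the camera call returned (one of the last four; its "shot" number tells which), for a name from the list of things; names that differ only in an ending like _2 or _b are one class to them, and where a whole thing is asked for, a point or a joint stands for the part that bears it (a point fixed in the world has none). Each returns a list of dicts, best first, with "score" (0 to 1); they miss things now and then, are a little off and sometimes report something else, mostly with a low value. They report only what shows in the picture. A call takes as long as a camera call.
- recognise(label, picture): "at" ([x, y, z] in m, in the coordinates of the camera as it stood for that picture, good to about 4 mm: the middle of the surface that is visible of it).
The state is a dict: "time_s": time; "joints": joint angles; "joint_velocities": joint speeds; "effort": joint torques, N m; "tcp_pos": TCP position; "ee_rot": TCP orientation; "wrist_force": force on the tool from outside, world axes, zero at the start; "moment": the same for the moment, N m; "gripper_width": opening from 0.0 (shut) to 1.0 (fully open).
Only numpy, scipy, OpenCV 4.12 (cv2) and the standard library are available. Lean on these libraries where they do the work, as an engineer would, in place of code of your own. Each camera call takes 0.05 s, during which the arm holds its last target.

## Working session

There is one attempt and no reset: what is moved stays moved. The work goes in short steps, Python scripts to look and compute and a tool call to move; the robot and the scene stay as the last step left them, time stands still between calls to the robot, and variables do not carry over. Pictures are saved under pics/ and viewed, and the job is handed in when it is done.

Besides the shell and the picture viewer there is one more tool, called after "Request:" in YAML: its name, and indented under it one key for each argument. apply_moves: Moves the arm, as the interface text tells. Its arguments: {"type":"object","properties":{"plan":{"type":"array","items":{"type":"array","items":{"type":"array","items":{"type":"number"}}}}},"required":["plan"]}

```bash
ls; mkdir -p pics; cat > h.py <<'E'
import numpy as np, cv2
from station import sense, capture, finish_job, recognise
def save(c,n): cv2.imwrite(f'pics/{n}.png',c['pixels'][:,:,::-1])
def w(c,p,s=None):
    p=np.asarray(p,float)
    if 'R' in c: return (p-c['t'])@np.array(c['R'])
    q=np.array(c['mount'])@np.append(p,1)
    return np.array(s['ee_rot'])@q[:3]+np.array(s['tcp_pos'])
E
python3 - <<'E'
from h import *
s=sense();print(s)
for n in ['top','scene']:
    c=capture(n);save(c,n+'0');np.savez('pics/'+n+'0.npz',**{k:v for k,v in c.items()})
    print(n,c['mtx'])
    for l in ['dock','pack_grip','driver_grip','tray','grease_tin','tape_roll','connector']:
        for r in recognise(l,c)[:2]: print(l,round(r['score'],2),w(c,r['at']).round(3), (np.array(c['mtx'])@r['at']/r['at'][2]).round(0)[:2])
E
```

```text
pics
{'time_s': 0.0, 'joints': array([-5.81768260e+01,  2.20891516e+01,  3.79315604e-01, -2.65432836e-02,
       -6.84089026e+01, -1.48188711e+01]), 'joint_velocities': array([-0.01121674,  0.05191026, -0.03249556,  0.02671717,  0.00456229,
       -0.04791089]), 'effort': array([-9.94534312e-04, -3.90662098e+01,  1.87408465e+01,  4.22011122e+00,
        1.10124220e-02, -2.08913302e-04]), 'tcp_pos': array([ 0.18264295, -0.59711679,  0.22947968]), 'ee_rot': array([[-9.56332725e-01, -2.92279303e-01, -7.26734889e-04],
       [-2.92280184e-01,  9.56330666e-01,  1.98796625e-03],
       [ 1.13957469e-04,  2.11356739e-03, -9.99997760e-01]]), 'wrist_force': array([ 0.29640262, -0.04617795, -0.40434414]), 'moment': array([-0.02604485, -0.00869485, -0.01176106]), 'gripper_width': 1.0020623964422257}
top [[480.78245081   0.         321.94457725]
 [  0.         480.78245081 235.77463118]
 [  0.           0.           1.        ]]
dock 0.95 [0.599 0.097 0.051] [257. 242.]
pack_grip 0.88 [0.632 0.117 0.085] [245. 223.]
pack_grip 0.3 [ 0.463 -0.109  0.014] [357. 309.]
driver_grip 0.67 [ 0.462 -0.112  0.011] [359. 309.]
driver_grip 0.3 [0.746 0.114 0.025] [252. 178.]
tray 0.71 [ 0.664 -0.046  0.001] [326. 216.]
grease_tin 0.8 [0.625 0.276 0.024] [175. 234.]
tape_roll 0.63 [0.741 0.116 0.025] [251. 180.]
connector 0.49 [ 0.542 -0.348  0.022] [471. 269.]
scene [[605.61493369   0.         315.08712223]
 [  0.         605.61493369 237.23812322]
 [  0.           0.           1.        ]]
dock 0.96 [0.606 0.076 0.038] [315. 218.]
pack_grip 0.77 [0.636 0.099 0.073] [327. 198.]
driver_grip 0.6 [ 0.481 -0.12   0.01 ] [263. 286.]
tray 0.96 [ 0.662 -0.043  0.004] [351. 259.]
grease_tin 0.53 [0.624 0.266 0.024] [312. 185.]
tape_roll 0.86 [0.744 0.095 0.02 ] [376. 216.]
tape_roll 0.73 [0.624 0.267 0.024] [312. 184.]
connector 0.91 [ 0.543 -0.355  0.023] [313. 364.]
```

View pics/top0.png

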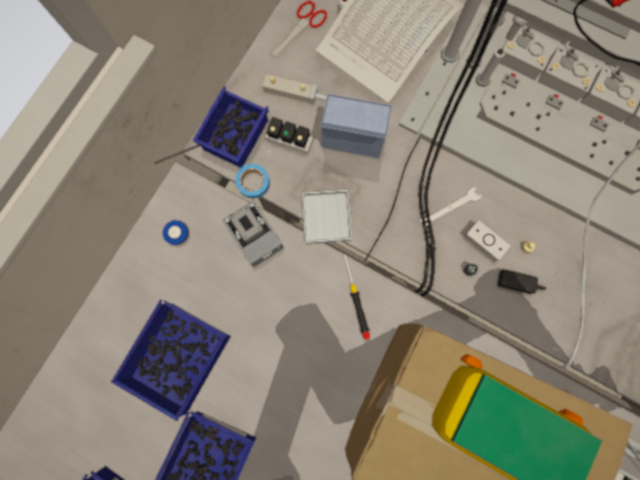

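View pics/scene0.png

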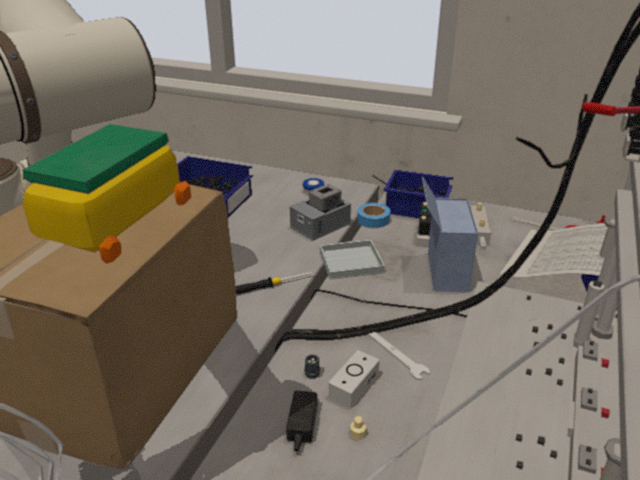

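```bash
python3 - <<'E'
from h import *
for n in ['top','scene']:
    c=np.load(f'pics/{n}0.npz')
    d=c['depth'];v,u=np.mgrid[:480,:640];K=c['mtx']
    P=np.stack([(u-K[0,2])/K[0,0]*d,(v-K[1,2])/K[1,1]*d,d],-1)
    W=(P-c['t'])@c['R']; W[d==0]=np.nan
    np.save(f'pics/{n}W.npy',W)
    def box(m,l):
        p=W[m][:,:2].astype(np.float32); 
        if len(p)<5: print(l,len(p));return
        r=cv2.minAreaRect(p); print(n,l,len(p),np.round(r[0],4),np.round(r[1],4),round(r[2],1), W[m][:,2].mean().round(4))
    X,Y,Z=W[...,0],W[...,1],W[...,2]
    reg=(abs(X-.6)<.1)&(abs(Y-.1)<.085)&(X<.70)
    box(reg&(Z>.072)&(Z<.1),'pack'); box(reg&(Z>.04)&(Z<.065),'dock'); box(reg&(Z>.03)&(Z<.1),'all')
    reg=(abs(X-.66)<.09)&(abs(Y+.045)<.08)
    box(reg&(Z>.010)&(Z<.03),'tray')
    reg=(abs(X-.46)<.12)&(abs(Y+.11)<.07)
    box(reg&(Z>.006)&(Z<.03),'driver')
    reg=(X<.5)&(Y<-.05)&(Z>.05)&(X>.1)
    box(reg&(Y>-.6),'carton'); print('max z',np.nanmax(Z[reg]))
    c=cv2.imread(f'pics/{n}0.png')
    y0,x0=(160,200) if n=='top' else (150,220)
    cv2.imwrite(f'pics/{n}z.png',cv2.resize(c[y0:y0+190,x0:x0+200],None,fx=4,fy=3*1.0,interpolation=cv2.INTER_CUBIC))
E
```

```text
top pack 661 [0.6338 0.1171] [0.0607 0.0453] 33.3 0.0825
top dock 1224 [0.6216 0.109 ] [0.1143 0.0784] 33.0 0.053
top all 1967 [0.6216 0.109 ] [0.1143 0.0784] 33.0 0.0624
top tray 338 [ 0.6442 -0.0466] [0.1487 0.0999] 3.3 0.0169
top driver 557 [ 0.4605 -0.1272] [0.1098 0.2365] 87.5 0.015
top carton 30550 [ 0.2932 -0.3482] [0.528 0.244] 84.3 0.2935
max z 0.378769397848874
scene pack 377 [0.6321 0.1107] [0.0622 0.0494] 34.9 0.0813
scene dock 934 [0.6221 0.1043] [0.1187 0.0825] 32.6 0.052
scene all 1677 [0.6229 0.1041] [0.1189 0.0826] 31.7 0.057
scene tray 568 [ 0.6441 -0.0509] [0.1469 0.1065] 3.4 0.0151
scene driver 423 [ 0.5064 -0.1095] [0.0571 0.1509] 85.5 0.0127
scene carton 76034 [ 0.2665 -0.3857] [0.4332 0.316 ] 87.9 0.3017
max z 0.5865112213577227
```

View pics/topz.png

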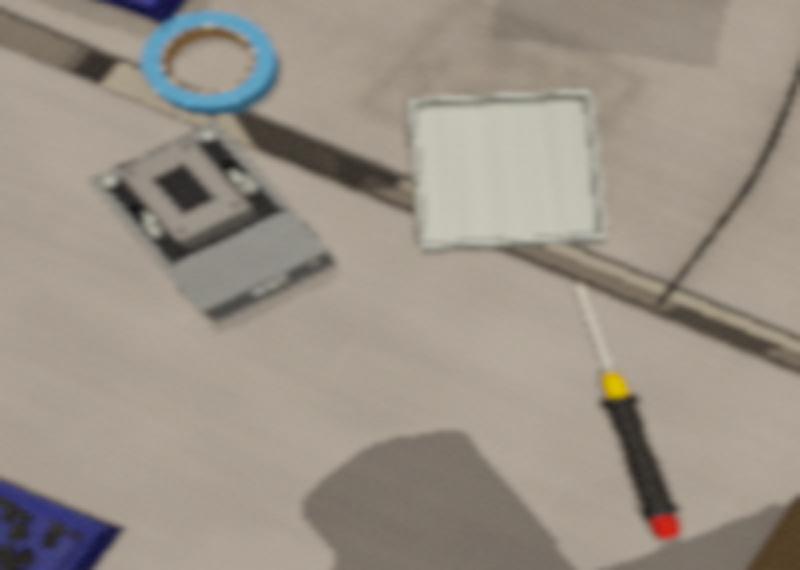

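View pics/scenez.png

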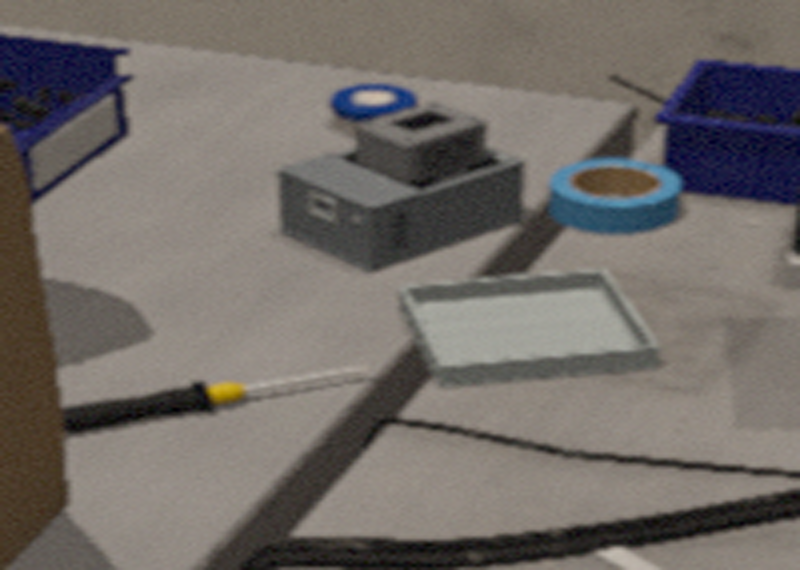

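```bash
python3 - <<'E'
from h import *
for n in ['top','scene']:
    W=np.load(f'pics/{n}W.npy').reshape(-1,3)
    for lo,hi in [(.03,.1),(.1,.2),(.2,.26),(.26,.32),(.32,.4)]:
        m=(W[:,2]>lo)&(W[:,2]<hi)&(W[:,0]>.1)&(W[:,0]<.56)&(W[:,1]<-.0)&(W[:,1]>-.55)
        p=W[m]
        if len(p): 
            print(n,lo,len(p)); 
            for y in np.arange(-.45,0,.05):
                q=p[abs(p[:,1]-y)<.01]
                if len(q)>3: print('  y',y.round(2),'x max',q[:,0].max().round(3),'x min',q[:,0].min().round(3))
# driver
W=np.load('pics/topW.npy');im=cv2.imread('pics/top0.png')
for (u,v) in [(345,256),(350,275),(352,285),(354,290),(358,307),(362,324),(366,335)]: print(u,v,W[v,u].round(4))
E
```

```text
top 0.03 836
  y -0.45 x max 0.533 x min 0.5
  y -0.35 x max 0.553 x min 0.532
  y -0.2 x max 0.431 x min 0.426
  y -0.15 x max 0.368 x min 0.327
  y -0.1 x max 0.27 x min 0.228
top 0.1 1308
  y -0.2 x max 0.431 x min 0.423
  y -0.15 x max 0.372 x min 0.332
  y -0.1 x max 0.273 x min 0.224
top 0.2 6107
  y -0.45 x max 0.304 x min 0.277
  y -0.4 x max 0.33 x min 0.301
  y -0.35 x max 0.355 x min 0.319
  y -0.3 x max 0.38 x min 0.205
  y -0.25 x max 0.403 x min 0.201
  y -0.2 x max 0.429 x min 0.203
  y -0.15 x max 0.369 x min 0.202
  y -0.1 x max 0.274 x min 0.203
top 0.26 10585
  y -0.45 x max 0.305 x min 0.201
  y -0.4 x max 0.329 x min 0.284
  y -0.35 x max 0.353 x min 0.315
  y -0.3 x max 0.374 x min 0.202
  y -0.25 x max 0.397 x min 0.202
  y -0.2 x max 0.395 x min 0.202
  y -0.15 x max 0.347 x min 0.203
  y -0.1 x max 0.26 x min 0.203
top 0.32 11825
  y -0.4 x max 0.288 x min 0.278
  y -0.35 x max 0.316 x min 0.232
  y -0.3 x max 0.345 x min 0.233
  y -0.25 x max 0.367 x min 0.237
  y -0.2 x max 0.329 x min 0.266
scene 0.03 8587
  y -0.45 x max 0.531 x min 0.137
  y -0.4 x max 0
[... 483 characters left out ...]
 y -0.3 x max 0.387 x min 0.3
  y -0.25 x max 0.409 x min 0.323
  y -0.2 x max 0.429 x min 0.348
scene 0.26 14853
  y -0.45 x max 0.307 x min 0.17
  y -0.4 x max 0.331 x min 0.156
  y -0.35 x max 0.355 x min 0.141
  y -0.3 x max 0.37 x min 0.126
  y -0.25 x max 0.382 x min 0.113
scene 0.32 10801
  y -0.4 x max 0.291 x min 0.233
  y -0.35 x max 0.319 x min 0.188
  y -0.3 x max 0.348 x min 0.22
  y -0.25 x max 0.367 x min 0.246
  y -0.2 x max 0.284 x min 0.278
345 256 [ 0.5742 -0.0854  0.011 ]
350 275 [ 0.5333 -0.0951  0.0114]
352 285 [ 0.5116 -0.0985  0.0175]
354 290 [ 0.5012 -0.1026  0.0159]
358 307 [ 0.4659 -0.1101  0.0153]
362 324 [ 0.4311 -0.1174  0.016 ]
366 335 [ 0.4087 -0.1251  0.0149]
```

Request:
apply_moves:
  plan:
    - [[100, 0.5, 0, 1, 0, 0, 0], [100, 0.6, 0.1, 1, 0, 0, 0], [100, 0.8, 0.3, 1, 0, 0, 0], [100, 0.8, 0.6, 1, 0, 0, 0], [100, 0.8, 0.8, 1, 0, 0, 0], [100, 0.8, 1, 0.8, 0, 0, 0], [100, 0.8, 1, 0.5, 0, 0, 0], [100, 0.8, 1, 0, 0, 0, 0], [100, 0.8, 1, 0, 0, 0, 0], [100, 0.8, 1, 0, 0, 0, 0], [100, 0.8, 1, 0, 0, 0, 0], [100, 0.8, 1, 0, 0, 0, 0]]

```text
time_s: 1.8
tcp_pos: [0.4135, -0.3693, 0.394]
ee_rot: [[-0.96, -0.28, 0.003], [-0.28, 0.96, 0.004], [-0.004, 0.003, -1.0]]
wrist_force: [0.1, 0.6, -0.6]
gripper_width: 0.999
```

Request:
apply_moves:
  plan:
    - [[100, 0.3, 1, 0, 0, 0, 0], [100, 0.3, 1, 0, 0, 0, 0], [100, 0.3, 1, 0, 0, 0, 0], [100, 0.3, 1, 0, 0, 0, 0], [100, 0.3, 1, -0.2, 0, 0, 0], [100, 0.3, 1, -0.5, 0, 0, 0], [100, 0.3, 1, -0.8, 0, 0, 0], [100, 0.2, 1, -1, 0, 0, 0], [100, 0.2, 1, -1, 0, 0, 0], [100, 0, 0.7, -1, 0, 0, 0], [100, 0, 0.5, -1, 0, 0, 0], [100, 0, 0.1, -1, 0, 0, 0]]

```text
time_s: 2.8
tcp_pos: [0.4839, -0.0948, 0.234]
ee_rot: [[-0.957, -0.288, 0.026], [-0.288, 0.958, 0.002], [-0.026, -0.006, -1.0]]
wrist_force: [-1.1, -0.7, 0.2]
gripper_width: 1.002
```

```bash
python3 - <<'E'
from h import *
s=sense();print(s['tcp_pos'],s['joints'])
c=capture('wrist');save(c,'w1');print(c['mount'])
for l in ['driver_grip']:
    for r in recognise(l,c)[:2]: print(l,round(r['score'],2),w(c,r['at'],s).round(3))
d=c['depth'];v,u=np.mgrid[:480,:640];K=c['mtx']
P=np.stack([(u-K[0,2])/K[0,0]*d,(v-K[1,2])/K[1,1]*d,d],-1).reshape(-1,3)
m=np.array(c['mount']);W=(P@m[:3,:3].T+m[:3,3])@np.array(s['ee_rot']).T+s['tcp_pos']
np.save('pics/w1W.npy',W.reshape(480,640,3))
E
```

```text
[ 0.48388275 -0.09476288  0.23397736] [  7.89063957   8.19988024 -18.21679161   0.10747415 -62.07966892
 -81.19165178]
[[ 2.62253017e-04 -9.58058236e-01 -2.86573460e-01  7.86123535e-02]
 [ 9.99999759e-01  4.35597058e-04 -5.41133138e-04  8.80567665e-04]
 [ 6.43267616e-04 -2.86573249e-01  9.58058119e-01 -1.54363707e-01]
 [ 0.00000000e+00  0.00000000e+00  0.00000000e+00  1.00000000e+00]]
driver_grip 0.79 [ 0.457 -0.113  0.013]
```

View pics/w1.png

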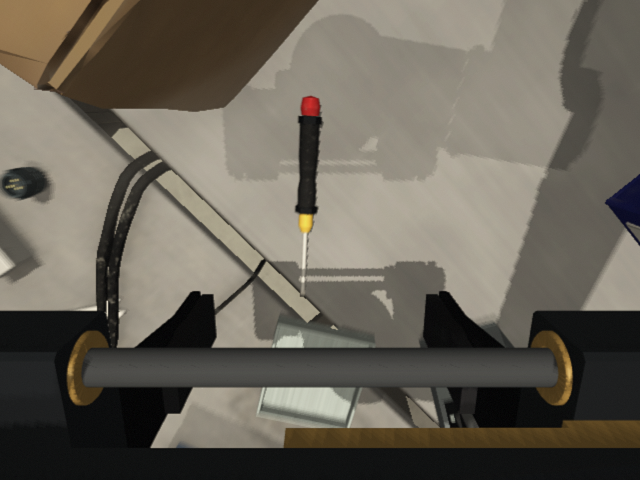

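```bash
python3 - <<'E'
from h import *
W=np.load('pics/w1W.npy')
for (u,v) in [(311,100),(310,120),(308,165),(306,205),(306,212),(305,240),(303,270),(304,290),(303,295)]: print(u,v,W[v,u].round(4))
Z=W[...,2];m=(Z>.011)&(Z<.03)&(abs(W[...,0]-.48)<.1)&(abs(W[...,1]+.11)<.05)&(W[...,0]<.575)
p=W[m][:,:2];print(len(p));c=p.mean(0);U,S,V=np.linalg.svd(p-c);print(c,V[0],np.degrees(np.arctan2(V[0,1],V[0,0])),((p-c)@V[0]).min(),((p-c)@V[0]).max())
E
```

```text
311 100 [ 0.4031 -0.1268  0.016 ]
310 120 [ 0.4043 -0.1169  0.3863]
308 165 [ 0.4544 -0.1143  0.0162]
306 205 [ 0.4884 -0.1062  0.0169]
306 212 [ 0.4943 -0.1045  0.0176]
305 240 [ 0.5216 -0.0978  0.0106]
303 270 [ 0.5505 -0.0913  0.0107]
304 290 [ 0.5702 -0.0847  0.0102]
303 295 [ 0.5751 -0.0842  0.0109]
2467
[ 0.45523993 -0.1149298 ] [0.97134333 0.23768076] 13.7496973678837 -0.05666038877237921 0.12034403425481506
```

Request:
apply_moves:
  plan:
    - [[100, -0.2, -0.3, -0.5, 0, 0.026, -0.03], [100, -0.2, -0.3, -1, 0, 0, -0.022], [100, 0, 0, -1, 0, 0, 0], [100, 0, 0, -1, 0, 0, 0], [100, 0, 0, -1, 0, 0, 0], [100, 0, 0, -1, 0, 0, 0], [100, 0, 0, -0.5, 0, 0, 0], [100, 0, 0, 0, 0, 0, 0]]

```text
time_s: 3.57
tcp_pos: [0.4782, -0.119, 0.0849]
ee_rot: [[-0.975, -0.22, 0.006], [-0.22, 0.975, -0.001], [-0.005, -0.002, -1.0]]
wrist_force: [-0.4, -0.4, 1.0]
gripper_width: 1.001
```

Request:
apply_moves:
  plan:
    - [[100, -0.15, 0.4, -0.5, 0, 0.006, 0.018], [100, 0, 0, -0.8, 0, 0, 0], [60, 0, 0, -0.7, 0, 0, 0], [60, 0, 0, -0.4, 0, 0, 0], [60, 0, 0, -0.15, 0, 0, 0], [60, 0, 0, 0, 0, 0, 0]]

```text
time_s: 4.07
tcp_pos: [0.4836, -0.1137, 0.0266]
ee_rot: [[-0.973, -0.23, 0.014], [-0.23, 0.973, -0.002], [-0.013, -0.005, -1.0]]
wrist_force: [0.1, 0.7, 1.1]
gripper_width: 0.779
```

Request:
apply_moves:
  plan:
    - [[60, -0.35, 0.15, -0.3, 0, 0.014, 0.008], [60, 0, 0, -0.25, 0, 0, 0], [60, 0, 0, -0.1, 0, 0, 0], [60, 0, 0, 0, 0, 0, 0]]

```text
time_s: 4.4
tcp_pos: [0.4772, -0.1104, 0.0125]
ee_rot: [[-0.972, -0.237, 0.006], [-0.237, 0.972, -0.002], [-0.005, -0.003, -1.0]]
wrist_force: [0.1, 0.0, -1.3]
gripper_width: 0.611
```

Request:
apply_moves:
  plan:
    - [[60, -0.1, 0.04, -0.1, 0, 0.006, 0], [60, 0, 0, 0, 0, 0, 0], [0, 0, 0, 0, 0, 0, 0], [0, 0, 0, 0, 0, 0, 0], [0, 0, 0, 0, 0, 0, 0], [0, 0, 0, 0, 0, 0, 0], [0, 0, 0, 0, 0, 0, 0], [0, 0, 0, 0, 0, 0, 0], [0, 0, 0, 0, 0, 0, 0]]

```text
time_s: 5.15
tcp_pos: [0.4756, -0.109, 0.011]
ee_rot: [[-0.971, -0.238, 0.002], [-0.238, 0.971, -0.002], [-0.001, -0.002, -1.0]]
wrist_force: [-0.0, -0.1, -0.6]
gripper_width: 0.182
```

Request:
apply_moves:
  plan:
    - [[0, 0, 0, 0.5, 0, 0, 0], [0, 0, 0, 1, 0, 0, 0], [0, 0, 0, 1, 0, 0, 0], [0, -0.1, 0.5, 0.5, 0, 0, 0.08], [0, -0.1, 1, 0, 0, 0, 0.08], [0, -0.1, 1, 0, 0, 0, 0.08], [0, -0.2, 1, 0, 0, 0, 0.05], [0, 0, 0.7, 0, 0, 0, 0.04], [0, 0, 0.3, 0, 0, 0, 0], [0, 0, 0, 0, 0, 0, 0]]

```text
time_s: 5.98
tcp_pos: [0.4607, 0.007, 0.0891]
ee_rot: [[-0.836, -0.549, 0.002], [-0.549, 0.836, -0.002], [-0.0, -0.003, -1.0]]
wrist_force: [0.3, 0.3, 0.6]
gripper_width: 0.184
```

```bash
python3 - <<'E'
from h import *
s=sense();print(s['tcp_pos'],np.degrees(np.arctan2(-s['ee_rot'][1,0],-s['ee_rot'][0,0])),s['ee_rot'][:,2])
for n in ['top','scene','wrist']:
    c=capture(n);save(c,n+'2');np.savez('pics/'+n+'2.npz',**c)
    if n!='wrist':
        y0,x0=(180,220) if n=='top' else (150,220)
        cv2.imwrite(f'pics/{n}2z.png',cv2.resize(c['pixels'][y0:y0+150,x0:x0+160,::-1],None,fx=4,fy=4,interpolation=cv2.INTER_CUBIC))
E
```

```text
[0.4607106  0.00699417 0.0890931 ] 33.26572131853373 [ 0.0016686  -0.00249022 -0.99999551]
```

View pics/scene2z.png

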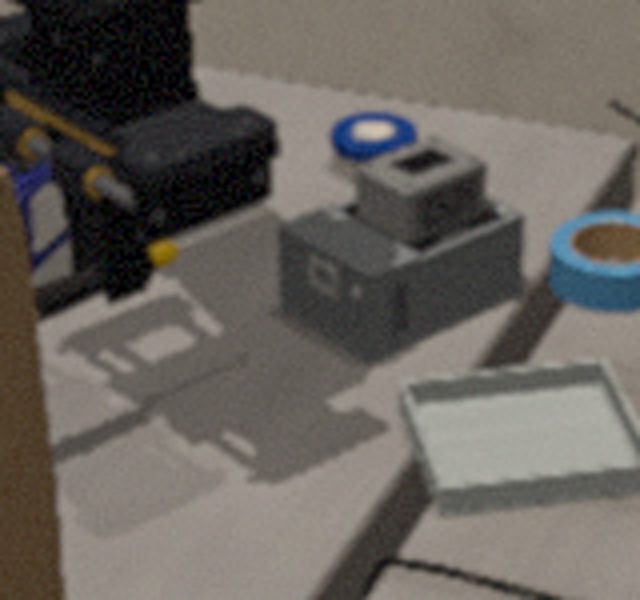

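View pics/wrist2.png

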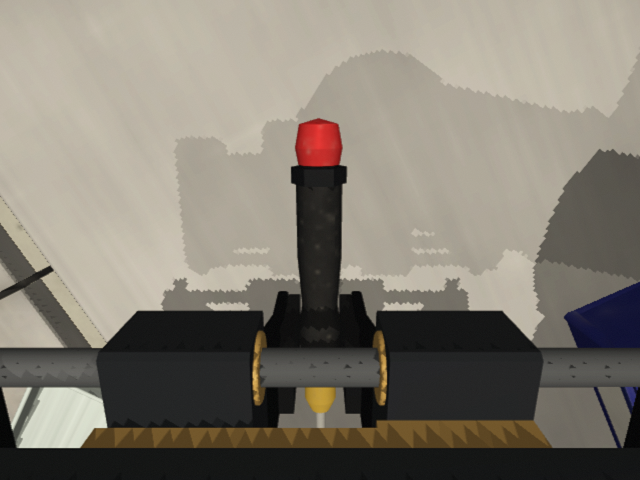

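View pics/top2z.png

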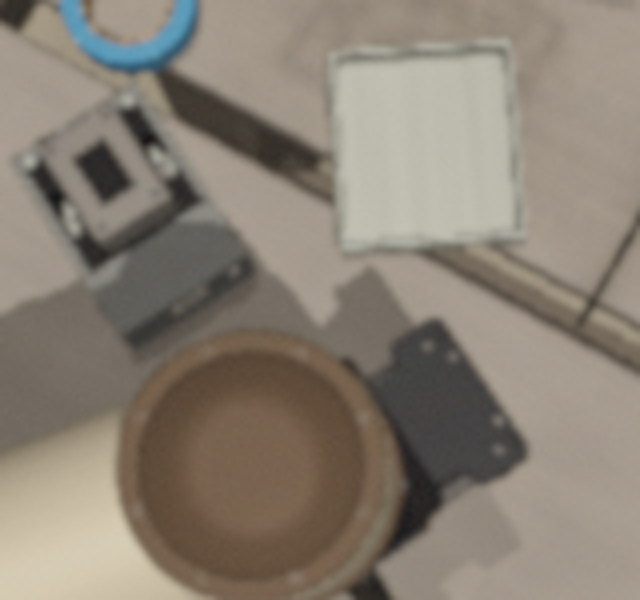

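```bash
python3 - <<'E'
from h import *
c=np.load('pics/scene2.npz');K=c['mtx']
def pr(X): q=c['R']@np.array(X)+c['t'];q=K@(q/q[2]);return q[:2].round(1),((q[0]-220)*4).round(),((q[1]-150)*4).round()
th=np.radians(33.2);e=np.array([np.cos(th),np.sin(th)]);n=np.array([-e[1],e[0]])
pk=np.array([.6338,.1171])
def D(x,y,z): return [*(pk+x*e+y*n),z]
for p in [(-70,0,38),(-70,39,52),(-70,-39,52),(-70,-39,0),(-70,39,0),(41,-39,52),(-30,22,82),(-30,-22,82),(30,-22,82),(-70,8,44),(-70,-8,44),(-70,8,32),(-70,-8,32)]: print(p,np.round(D(*np.array(p)/1000),4),pr(D(*np.array(p)/1000)))
g=np.array([.4607,.007]);g=g
for a in [0,.021,.037,.039,.07,.103]: print(a,pr([*(g+a*e),.087]))
d=c['depth']
for v in range(208,220):
  for u in (258,261,264):
    if d[v,u]: print(u,v,w(c,[(u-K[0,2])/K[0,0]*d[v,u],(v-K[1,2])/K[1,1]*d[v,u],d[v,u]]).round(4))
E
```

```text
(-70, 0, 38) [0.5752 0.0788 0.038 ] (array([300.7, 218.3]), np.float64(323.0), np.float64(273.0))
(-70, 39, 52) [0.5539 0.1114 0.052 ] (array([289.1, 206.2]), np.float64(276.0), np.float64(225.0))
(-70, -39, 52) [0.5966 0.0461 0.052 ] (array([312.5, 219.3]), np.float64(370.0), np.float64(277.0))
(-70, -39, 0) [0.5966 0.0461 0.    ] (array([312.7, 240.5]), np.float64(371.0), np.float64(362.0))
(-70, 39, 0) [0.5539 0.1114 0.    ] (array([289.7, 226.8]), np.float64(279.0), np.float64(307.0))
(41, -39, 52) [0.6895 0.1069 0.052 ] (array([350.6, 202.7]), np.float64(522.0), np.float64(211.0))
(-30, 22, 82) [0.5967 0.1191 0.082 ] (array([307.9, 190.9]), np.float64(352.0), np.float64(164.0))
(-30, -22, 82) [0.6207 0.0823 0.082 ] (array([321.3, 197.9]), np.float64(405.0), np.float64(192.0))
(30, -22, 82) [0.6709 0.1151 0.082 ] (array([341.9, 189.4]), np.float64(488.0), np.float64(158.0))
(-70, 8, 44) [0.5708 0.0855 0.044 ] (array([298.2, 214.5]), np.float64(313.0), np.float64(258.0))
(-70, -8, 44) [0.5796 0.0721 0.044 ] (array([303. , 217.2]), np.float64(332.0), np.float64(269.0))
(-70, 8, 32)
[... 1063 characters left out ...]
5 0.0253 0.0892]
258 213 [0.483  0.0141 0.0941]
261 213 [0.4892 0.0212 0.0897]
264 213 [0.4953 0.0228 0.0883]
258 214 [0.483  0.0172 0.0901]
261 214 [0.489  0.0181 0.0891]
264 214 [0.4952 0.0244 0.0851]
258 215 [0.4827 0.0118 0.0908]
261 215 [0.4889 0.0188 0.0864]
264 215 [0.5006 0.1704 0.0019]
258 216 [0.4826 0.0107 0.0891]
261 216 [0.4888 0.0191 0.084 ]
264 216 [ 0.5005  0.1702 -0.0006]
258 217 [0.4824 0.0095 0.0875]
261 217 [0.4933 0.1644 0.0006]
264 217 [0.5001 0.1631 0.0007]
258 218 [0.4822 0.0058 0.0873]
261 218 [ 4.930e-01  1.609e-01 -1.000e-04]
264 218 [ 0.4999  0.1621 -0.0013]
258 219 [0.4823 0.0165 0.079 ]
261 219 [ 4.927e-01  1.567e-01 -3.000e-04]
264 219 [ 0.4995  0.156  -0.0005]
```

Request:
apply_moves:
  plan:
    - [[0, 0, 0, -0.5, 0, 0, 0], [0, 0, 0, -0.7, 0, 0, 0], [0, 0, 0, -0.4, 0, 0, 0], [0, 0, 0, -0.2, 0, 0, 0], [0, 0, 0, 0, 0, 0, 0]]

```text
time_s: 6.55
tcp_pos: [0.4614, 0.0008, 0.0424]
ee_rot: [[-0.843, -0.538, 0.002], [-0.538, 0.843, -0.003], [-0.0, -0.004, -1.0]]
wrist_force: [0.2, 0.0, -0.5]
gripper_width: 0.18
```

Request:
apply_moves:
  plan:
    - [[0, 0.1, 0.2, -0.1, 0, 0, 0.012], [0, 0, 0, 0, 0, 0, 0]]

```text
time_s: 6.72
tcp_pos: [0.4643, 0.0049, 0.0398]
ee_rot: [[-0.837, -0.547, 0.002], [-0.547, 0.837, -0.003], [0.0, -0.004, -1.0]]
wrist_force: [0.6, 0.1, -0.4]
gripper_width: 0.183
```

```bash
python3 - <<'E'
from h import *
s=sense();print(s['tcp_pos'],np.degrees(np.arctan2(-s['ee_rot'][1,0],-s['ee_rot'][0,0])),s['ee_rot'][:,2])
c=capture('scene');np.savez('pics/scene3.npz',**c)
y0,x0=(170,230)
cv2.imwrite(f'pics/s3z.png',cv2.resize(c['pixels'][y0:y0+90,x0:x0+130,::-1],None,fx=6,fy=6,interpolation=cv2.INTER_CUBIC))
E
```

```text
[0.46429981 0.00486936 0.0398409 ] 33.16877577406473 [ 0.00193111 -0.00315511 -0.99999316]
```

View pics/s3z.png

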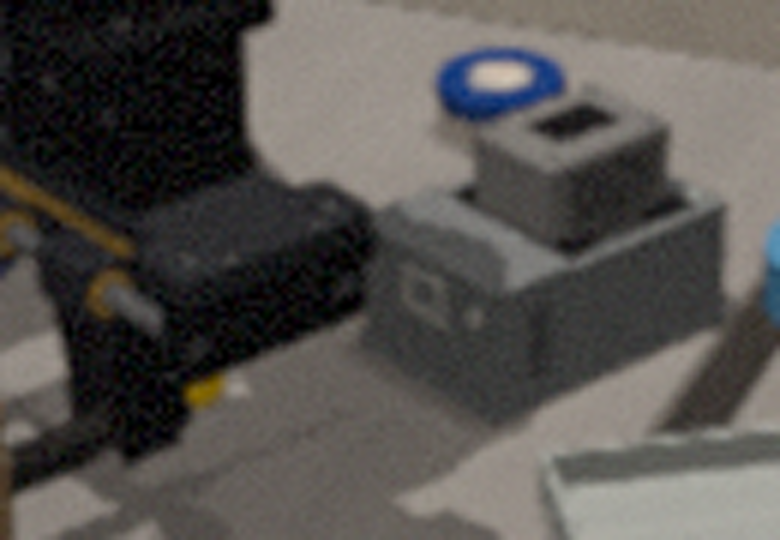

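Request:
apply_moves:
  plan:
    - [[0, 0.23, 0.21, 0, 0, 0, 0], [0, 0.35, 0.23, 0, 0, 0, 0], [0, 0.35, 0.23, 0, 0, 0, 0], [0, 0, 0, 0, 0, 0, 0]]

```text
time_s: 7.1
tcp_pos: [0.4913, 0.0237, 0.042]
ee_rot: [[-0.837, -0.547, 0.006], [-0.547, 0.837, -0.002], [-0.004, -0.005, -1.0]]
wrist_force: [1.1, 0.5, -0.0]
gripper_width: 0.185
```

Request:
apply_moves:
  plan:
    - [[0, 0.23, 0.15, -0.1, 0, 0.004, 0], [0, 0.3, 0.2, -0.02, 0, 0, 0], [0, 0.2, 0.13, -0.02, 0, 0, 0], [0, 0, 0, 0, 0, 0, 0]]

```text
time_s: 7.43
tcp_pos: [0.5087, 0.0363, 0.0373]
ee_rot: [[-0.837, -0.547, -0.006], [-0.547, 0.837, -0.004], [0.007, -0.001, -1.0]]
wrist_force: [-0.3, -0.2, -0.3]
gripper_width: 0.184
```

Request:
apply_moves:
  plan:
    - [[0, 0.04, 0.02, 0.1, 0, -0.005, 0], [0, 0.1, 0.065, 0.0, 0, 0, 0], [0, 0.12, 0.08, 0, 0, 0, 0], [0, 0, 0, 0, 0, 0, 0]]

```text
time_s: 7.77
tcp_pos: [0.509, 0.0377, 0.0374]
ee_rot: [[-0.839, -0.545, -0.016], [-0.544, 0.839, -0.01], [0.018, 0.0, -1.0]]
wrist_force: [-2.3, -2.8, 0.4]
gripper_width: 0.185
```

Request:
apply_moves:
  plan:
    - [[0, 0.2, 0.13, 0.08, 0.01, -0.016, 0], [0, 0.25, 0.16, 0.02, 0, 0, 0], [0, 0.25, 0.16, 0.02, 0, 0, 0]]

```text
time_s: 8.02
tcp_pos: [0.5142, 0.0431, 0.0373]
ee_rot: [[-0.842, -0.539, -0.026], [-0.539, 0.842, -0.008], [0.027, 0.007, -1.0]]
wrist_force: [-12.3, -9.2, 1.3]
gripper_width: 0.184
```

```bash
python3 - <<'E'
from h import *
s=sense();print(s['tcp_pos'],s['ee_rot'][:,0],s['wrist_force'])
c=capture('scene');np.savez('pics/scene4.npz',**c)
y0,x0=(170,230)
cv2.imwrite(f'pics/s4z.png',cv2.resize(c['pixels'][y0:y0+90,x0:x0+130,::-1],None,fx=6,fy=6,interpolation=cv2.INTER_CUBIC))
E
```

```text
[0.51423724 0.04308789 0.03729993] [-0.84176408 -0.53919425  0.02651012] [-12.29951964  -9.17708196   1.33268799]
```

View pics/s4z.png

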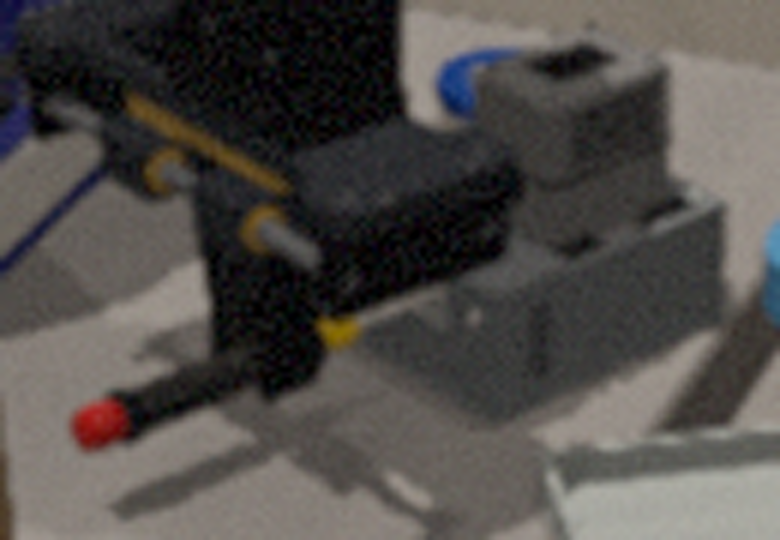

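Request:
apply_moves:
  plan:
    - [[0, 0.1, 0.07, 0, 0, 0, 0], [0, -0.2, -0.15, 0.05, 0.006, -0.02, 0.01], [0, -0.35, -0.23, 0, 0, 0, 0], [0, -0.5, -0.33, 0, 0, 0, 0], [0, -0.5, -0.33, 0, 0, 0, 0], [0, -0.3, -0.2, 0, 0, 0, 0], [0, 0, 0, 0, 0, 0, 0]]

```text
time_s: 8.65
tcp_pos: [0.4717, 0.0128, 0.0398]
ee_rot: [[-0.837, -0.547, 0.004], [-0.547, 0.837, 0.0], [-0.004, -0.002, -1.0]]
wrist_force: [0.3, 0.4, 0.1]
gripper_width: 0.189
```

Request:
apply_moves:
  plan:
    - [[0, -0.6, -0.4, 0, 0, 0.004, 0], [0, -0.6, -0.4, 0, 0, 0, 0], [0, -0.2, -0.1, -0.3, 0, 0, 0], [0, 0, 0, -0.4, 0, 0, 0], [0, 0, 0, -0.3, 0, 0, 0], [0, 0, 0, 0, 0, 0, 0]]

```text
time_s: 9.15
tcp_pos: [0.4467, -0.0061, 0.0185]
ee_rot: [[-0.834, -0.551, 0.025], [-0.551, 0.835, 0.008], [-0.025, -0.007, -1.0]]
wrist_force: [-0.1, -0.3, -0.9]
gripper_width: 0.187
```

Request:
apply_moves:
  plan:
    - [[0, 0, 0, -0.1, -0.008, 0.024, 0], [0, 0, 0, -0.1, 0, 0, 0], [0, 0, 0, 0, 0, 0, 0]]

```text
time_s: 9.4
tcp_pos: [0.4501, -0.0046, 0.0139]
ee_rot: [[-0.834, -0.552, 0.005], [-0.552, 0.834, 0.001], [-0.004, -0.002, -1.0]]
wrist_force: [0.2, -0.6, -0.6]
gripper_width: 0.186
```

Request:
apply_moves:
  plan:
    - [[0, 0, 0, -0.09, 0, 0.004, 0], [0, 0, 0, -0.03, 0, 0, 0], [0, 0, 0, 0, 0, 0, 0]]

```text
time_s: 9.65
tcp_pos: [0.4514, -0.0039, 0.0111]
ee_rot: [[-0.833, -0.553, 0.003], [-0.553, 0.833, 0.002], [-0.004, -0.0, -1.0]]
wrist_force: [0.3, 1.0, 0.6]
gripper_width: 0.184
```

Request:
apply_moves:
  plan:
    - [[26, 0, 0, 0, 0, 0, 0], [32, 0, 0, 0, 0, 0, 0], [40, 0, 0, 0, 0, 0, 0], [45, 0, 0, 0, 0, 0, 0], [45, 0, 0, 0.4, 0, 0, 0], [60, 0, 0, 0.8, 0, 0, 0], [100, 0, 0, 1, 0, 0, 0], [100, 0, 0, 1, 0, 0, 0], [100, 0, 0, 1, 0, 0, 0], [100, 0, 0, 1, 0, 0, 0], [100, 0, 0, 1, 0, 0, 0], [100, 0, 0, 1, 0, 0, 0]]

```text
time_s: 10.65
tcp_pos: [0.4449, -0.006, 0.1943]
ee_rot: [[-0.834, -0.552, -0.01], [-0.552, 0.834, -0.002], [0.01, 0.004, -1.0]]
wrist_force: [0.3, 0.4, -0.8]
gripper_width: 0.897
```

Request:
apply_moves:
  plan:
    - [[100, 0.7, 0.45, 0.2, 0, -0.01, 0], [100, 0.95, 0.62, 0, 0, 0, 0], [100, 0.95, 0.62, 0, 0, 0, 0], [100, 0.95, 0.62, 0, 0, 0, 0], [100, 0.95, 0.62, 0, 0, 0, 0], [100, 0.95, 0.62, 0, 0, 0, 0], [100, 0.95, 0.62, 0, 0, 0, 0], [100, 0.6, 0.4, 0, 0, 0, 0], [100, 0.2, 0.15, 0, 0, 0, 0], [100, 0, 0, 0, 0, 0, 0]]

```text
time_s: 11.48
tcp_pos: [0.6325, 0.1172, 0.2077]
ee_rot: [[-0.835, -0.55, 0.016], [-0.55, 0.835, 0.004], [-0.016, -0.005, -1.0]]
wrist_force: [-0.7, -0.6, -1.2]
gripper_width: 1.0
```

```bash
python3 - <<'E'
from h import *
s=sense();print(s['tcp_pos'],s['ee_rot'])
c=capture('wrist');save(c,'w5')
for r in recognise('pack_grip',c)[:2]: print(round(r['score'],2),w(c,r['at'],s).round(3))
d=c['depth'];v,u=np.mgrid[:480,:640];K=c['mtx']
P=np.stack([(u-K[0,2])/K[0,0]*d,(v-K[1,2])/K[1,1]*d,d],-1).reshape(-1,3)
m=np.array(c['mount']);W=(P@m[:3,:3].T+m[:3,3])@np.array(s['ee_rot']).T+s['tcp_pos']
q=W[(W[:,2]>.095)&(W[:,2]<.12)&(abs(W[:,0]-.63)<.07)&(abs(W[:,1]-.117)<.07)]
if len(q)>5:
  r=cv2.minAreaRect(q[:,:2].astype(np.float32));print(len(q),r,q[:,2].mean())
c=capture('scene');save(c,'s5')
c=capture('top');save(c,'t5')
E
```

```text
[0.6324991  0.11718351 0.20765506] [[-0.83472489 -0.5504339   0.0160273 ]
 [-0.55044253  0.83486216  0.00426495]
 [-0.01572816 -0.00526205 -0.99986246]]
0.96 [0.627 0.108 0.103]
6596 ((0.6332551836967468, 0.1149992123246193), (0.05965641513466835, 0.04549766331911087), 32.939517974853516) 0.10683045533736013
```

View pics/w5.png

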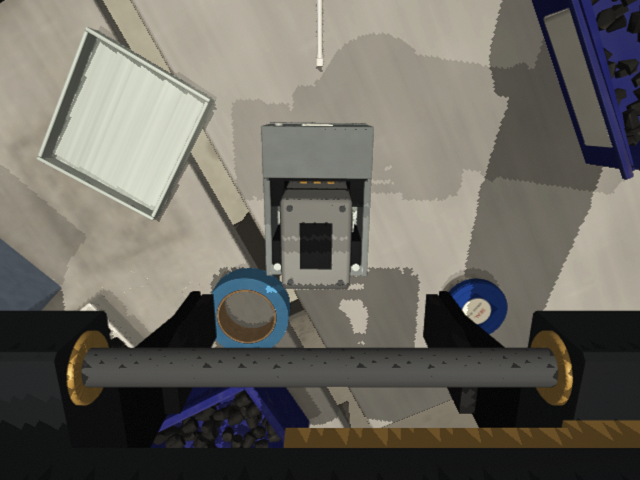

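View pics/s5.png

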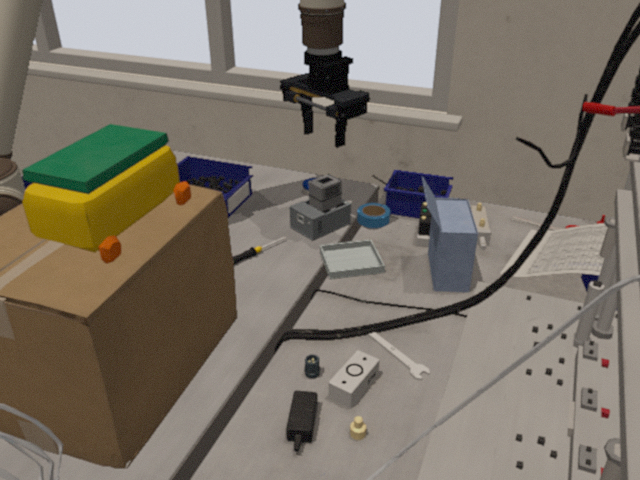

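Request:
apply_moves:
  plan:
    - [[100, 0.03, -0.03, -0.5, -0.004, 0.016, 0], [100, 0, 0, -1, 0, 0, 0], [100, 0, 0, -1, 0, 0, 0], [100, 0, 0, -0.9, 0, 0, 0], [100, 0, 0, -0.7, 0, 0, 0], [100, 0, 0, -0.3, 0, 0, 0], [100, 0, 0, 0, 0, 0, 0]]

```text
time_s: 12.27
tcp_pos: [0.6271, 0.1106, 0.0961]
ee_rot: [[-0.837, -0.547, 0.0], [-0.547, 0.837, 0.002], [-0.001, 0.002, -1.0]]
wrist_force: [-0.1, 0.3, -0.2]
gripper_width: 1.0
```

Request:
apply_moves:
  plan:
    - [[100, 0.26, 0.22, -0.3, 0, 0, 0], [100, 0, 0, -0.4, 0, 0, 0], [100, 0, 0, -0.15, 0, 0, 0], [100, 0, 0, 0, 0, 0, 0]]

```text
time_s: 12.6
tcp_pos: [0.6355, 0.1165, 0.0753]
ee_rot: [[-0.837, -0.546, 0.004], [-0.546, 0.837, 0.003], [-0.005, 0.0, -1.0]]
wrist_force: [0.2, -0.0, 0.4]
gripper_width: 1.002
```

Request:
apply_moves:
  plan:
    - [[60, -0.06, -0.02, 0, 0, 0.004, 0], [50, 0, 0, 0, 0, 0, 0], [50, 0, 0, 0, 0, 0, 0], [40, 0, 0, 0, 0, 0, 0], [0, 0, 0, 0, 0, 0, 0], [0, 0, 0, 0, 0, 0, 0], [0, 0, 0, 0, 0, 0, 0]]

```text
time_s: 13.18
tcp_pos: [0.6353, 0.1166, 0.0782]
ee_rot: [[-0.837, -0.547, 0.004], [-0.547, 0.837, 0.005], [-0.006, 0.002, -1.0]]
wrist_force: [0.3, -0.8, 0.2]
gripper_width: 0.554
```

Request:
apply_moves:
  plan:
    - [[0, 0, 0, 0, 0, 0, 0], [0, 0, 0, 0, 0, 0, 0], [0, 0, 0, 0, 0, 0, 0]]

```text
time_s: 13.43
tcp_pos: [0.6355, 0.1165, 0.0784]
ee_rot: [[-0.837, -0.547, 0.005], [-0.547, 0.837, 0.005], [-0.007, 0.001, -1.0]]
wrist_force: [1.0, 0.0, 1.1]
gripper_width: 0.504
```

Request:
apply_moves:
  plan:
    - [[0, 0, 0, 0.2, 0, 0, 0], [0, 0, 0, 0.5, 0, 0, 0], [0, 0, 0, 0.5, 0, 0, 0], [0, 0, 0, 0.7, 0, 0, 0], [0, 0, 0, 0.7, 0, 0, 0], [0, 0, 0, 0.4, 0, 0, 0], [0, 0, 0, 0, 0, 0, 0]]

```text
time_s: 14.02
tcp_pos: [0.6317, 0.1159, 0.1535]
ee_rot: [[-0.838, -0.545, -0.005], [-0.545, 0.838, 0.003], [0.003, 0.006, -1.0]]
wrist_force: [0.2, 0.8, -2.9]
gripper_width: 0.505
```

```bash
python3 - <<'E'
from h import *
c=capture('scene');save(c,'s6')
W=np.load('pics/topW.npy');X,Y,Z=W[...,0],W[...,1],W[...,2]
for n in ['top','scene']:
    W=np.load(f'pics/{n}W.npy');X,Y,Z=W[...,0],W[...,1],W[...,2]
    reg=(X>.60)&(X<.74)&(abs(Y+.045)<.065)&(Z>.011)&(Z<.025)
    p=W[reg][:,:2].astype(np.float32);print(n,len(p),cv2.minAreaRect(p))
cc=cv2.imread('pics/s6.png')[140:290,270:430];cv2.imwrite('pics/s6z.png',cv2.resize(cc,None,fx=4,fy=4))
E
```

```text
top 320 ((0.6627628207206726, -0.04553494602441788), (0.1115453913807869, 0.0999649316072464), 3.334122657775879)
scene 512 ((0.661980152130127, -0.04984978586435318), (0.11102229356765747, 0.10652991384267807), 3.360100269317627)
```

View pics/s6z.png

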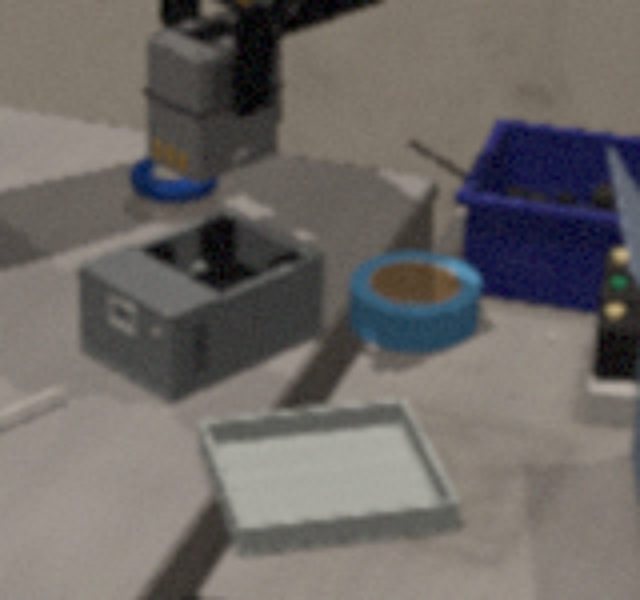

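```bash
python3 - <<'E'
from h import *
for n in ['top','scene']:
    W=np.load(f'pics/{n}W.npy').reshape(-1,3)
    m=(W[:,2]>.04)&(W[:,0]>.7)&(W[:,0]<.95)&(W[:,1]>-.3)&(W[:,1]<.05)
    p=W[m];print(n,len(p),p.min(0),p.max(0))
E
```

```text
top 5915 [ 0.76722033 -0.29993236  0.04000381] [0.94996889 0.04970764 0.17965876]
scene 5448 [ 0.76757444 -0.29999311  0.04001799] [0.94999564 0.04969163 0.17803319]
```

Request:
apply_moves:
  plan:
    - [[0, 0.1, -0.4, 0, 0, -0.004, -0.06], [0, 0.2, -0.8, 0, 0, 0, -0.08], [0, 0.2, -1, 0, 0, 0, -0.08], [0, 0.2, -1, 0, 0, 0, -0.08], [0, 0.2, -1, 0, 0, 0, -0.08], [0, 0.2, -1, 0, 0, 0, -0.08], [0, 0.1, -0.7, 0, 0, 0, -0.06], [0, 0, -0.3, 0, 0, 0, 0], [0, 0, 0, 0, 0, 0, 0]]

```text
time_s: 14.82
tcp_pos: [0.6545, -0.0441, 0.1409]
ee_rot: [[-0.999, -0.034, -0.02], [-0.034, 0.999, 0.007], [0.02, 0.008, -1.0]]
wrist_force: [-0.6, 0.1, -2.7]
gripper_width: 0.503
```

Request:
apply_moves:
  plan:
    - [[0, 0.33, -0.05, -0.3, -0.007, -0.02, 0.02], [0, 0, 0, -0.6, 0, 0, 0], [0, 0, 0, -0.8, 0, 0, 0], [0, 0, 0, -0.6, 0, 0, 0], [0, 0, 0, -0.4, 0, 0, 0], [0, 0, 0, 0, 0, 0, 0]]

```text
time_s: 15.32
tcp_pos: [0.6606, -0.0406, 0.0684]
ee_rot: [[-0.998, -0.066, -0.003], [-0.066, 0.998, 0.001], [0.003, 0.001, -1.0]]
wrist_force: [-0.2, -0.0, -2.2]
gripper_width: 0.501
```

Request:
apply_moves:
  plan:
    - [[0, 0.05, -0.18, -0.3, 0, 0, 0], [0, 0, 0, -0.3, 0, 0, 0], [0, 0, 0, -0.1, 0, 0, 0], [0, 0, 0, 0, 0, 0, 0]]

```text
time_s: 15.65
tcp_pos: [0.6627, -0.0436, 0.0502]
ee_rot: [[-0.998, -0.07, -0.001], [-0.07, 0.998, 0.001], [0.001, 0.001, -1.0]]
wrist_force: [-0.4, -0.7, -2.7]
gripper_width: 0.502
```

Request:
apply_moves:
  plan:
    - [[0, 0, 0, -0.1, 0, 0, 0], [0, 0, 0, -0.06, 0, 0, 0], [0, 0, 0, 0, 0, 0, 0]]

```text
time_s: 15.9
tcp_pos: [0.6637, -0.0436, 0.0472]
ee_rot: [[-0.998, -0.07, 0.001], [-0.07, 0.998, 0.001], [-0.001, 0.001, -1.0]]
wrist_force: [-0.4, -0.2, -2.9]
gripper_width: 0.504
```

Request:
apply_moves:
  plan:
    - [[0, 0, 0, -0.06, 0, 0, 0], [0, 0, 0, -0.04, 0, 0, 0], [0, 0, 0, 0, 0, 0, 0]]

```text
time_s: 16.15
tcp_pos: [0.6645, -0.0436, 0.0469]
ee_rot: [[-0.997, -0.071, 0.004], [-0.071, 0.998, 0.001], [-0.004, 0.001, -1.0]]
wrist_force: [0.6, 0.1, -2.9]
gripper_width: 0.503
```

Request:
apply_moves:
  plan:
    - [[0, -0.03, 0, -0.1, 0, 0.004, 0], [0, 0, 0, -0.08, 0, 0, 0], [0, 0, 0, 0, 0, 0, 0]]

```text
time_s: 16.4
tcp_pos: [0.6651, -0.0437, 0.047]
ee_rot: [[-0.997, -0.072, 0.004], [-0.072, 0.997, 0.001], [-0.004, 0.0, -1.0]]
wrist_force: [0.6, -0.5, -2.5]
gripper_width: 0.503
```

Request:
apply_moves:
  plan:
    - [[0, 0, 0, -0.1, 0, 0.004, 0], [0, 0, 0, -0.1, 0, 0, 0], [54, 0, 0, 0, 0, 0, 0], [60, 0, 0, 0, 0, 0, 0], [70, 0, 0, 0, 0, 0, 0], [80, 0, 0, 0, 0, 0, 0], [90, 0, 0, 0, 0, 0, 0]]

```text
time_s: 16.98
tcp_pos: [0.6682, -0.0439, 0.0476]
ee_rot: [[-0.997, -0.075, 0.007], [-0.075, 0.997, -0.001], [-0.007, -0.001, -1.0]]
wrist_force: [0.2, 0.1, -0.0]
gripper_width: 0.741
```

```bash
python3 - <<'E'
from h import *
s=sense();print(s['tcp_pos'],s['wrist_force'],s['gripper_width'])
c=capture('scene');save(c,'s7')
cc=c['pixels'][140:290,270:430,::-1];cv2.imwrite('pics/s7z.png',cv2.resize(cc,None,fx=4,fy=4))
E
```

```text
[ 0.66820171 -0.04394186  0.04756946] [ 0.21944973  0.11786715 -0.00714841] 0.7414140041902455
```

View pics/s7z.png

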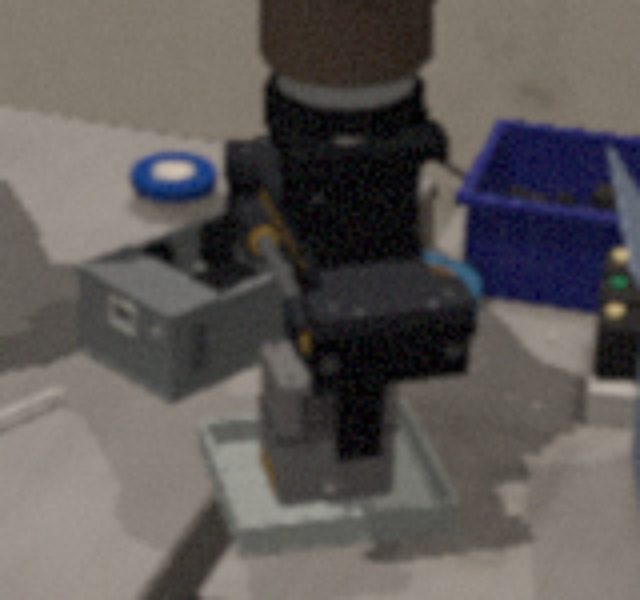

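Pack stands in the tray. Retreat straight up.

Request:
apply_moves:
  plan:
    - [[100, 0, 0, 0, 0, 0.006, 0], [100, 0, 0, 0.4, 0, 0, 0], [100, 0, 0, 0.8, 0, 0, 0], [100, 0, 0, 1, 0, 0, 0], [100, 0, 0, 1, 0, 0, 0], [100, 0, 0, 1, 0, 0, 0], [100, -0.8, 0, 1, 0, 0, 0], [100, -1, 0.5, 1, 0, 0, 0], [100, -1, 0.8, 0.5, 0, 0, 0], [100, -1, 0.8, 0, 0, 0, 0], [100, -1, 0.8, 0, 0, 0, 0], [100, -0.3, 0.3, 0, 0, 0, 0]]

```text
time_s: 18.03
tcp_pos: [0.5363, 0.0351, 0.226]
ee_rot: [[-0.998, -0.069, 0.002], [-0.069, 0.998, -0.001], [-0.002, -0.001, -1.0]]
wrist_force: [-0.5, 0.4, -0.2]
gripper_width: 1.0
```

```bash
python3 - <<'E'
from h import *
s=sense();print(s['tcp_pos'],s['wrist_force'])
for n in ['top','scene']:
    c=capture(n);save(c,n+'8')
    for l in ['pack_grip','driver_grip','grease_tin','tape_roll','connector']:
        for r in recognise(l,c)[:1]: print(n,l,round(r['score'],2),w(c,r['at']).round(3))
    d=c['depth'];v,u=np.mgrid[:480,:640];K=c['mtx']
    P=np.stack([(u-K[0,2])/K[0,0]*d,(v-K[1,2])/K[1,1]*d,d],-1)
    W=(P-c['t'])@c['R'];X,Y,Z=W[...,0],W[...,1],W[...,2]
    reg=(abs(X-.66)<.07)&(abs(Y+.045)<.07)&(Z>.065)&(Z<.09)
    p=W[reg]
    if len(p)>5: print(n,len(p),cv2.minAreaRect(p[:,:2].astype(np.float32)),p[:,2].mean(),p[:,2].std())
E
```

```text
[0.53632121 0.03505716 0.2259682 ] [-0.50343078  0.36643511 -0.24406221]
top pack_grip 0.91 [ 0.662 -0.042  0.072]
top driver_grip 0.95 [ 0.44  -0.01   0.014]
top 579 ((0.6633073091506958, -0.04120364040136337), (0.06008404493331909, 0.04529412090778351), 4.201465606689453) 0.07484180047845222 0.00191386371145075
scene pack_grip 0.97 [ 0.662 -0.064  0.051]
scene driver_grip 0.85 [ 0.462 -0.011  0.011]
scene grease_tin 0.77 [0.627 0.26  0.022]
scene tape_roll 0.67 [0.744 0.097 0.019]
scene connector 0.57 [ 0.541 -0.354  0.022]
scene 479 ((0.662497878074646, -0.046135064214468), (0.05964737758040428, 0.04759783670306206), 4.921595573425293) 0.07359141437395027 0.0031823839145623586
```

View pics/scene8.png

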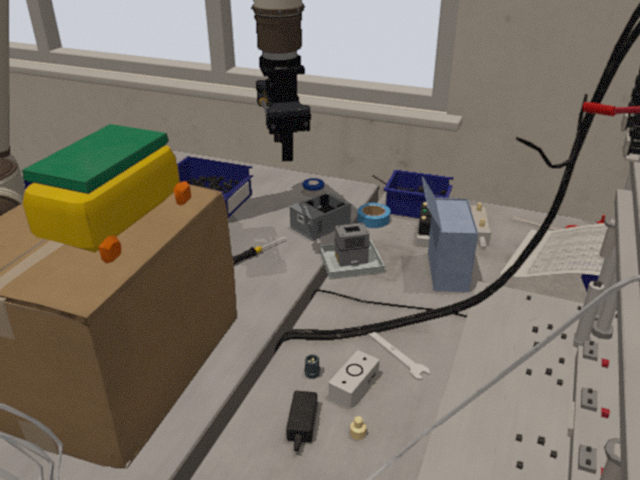

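View pics/top8.png

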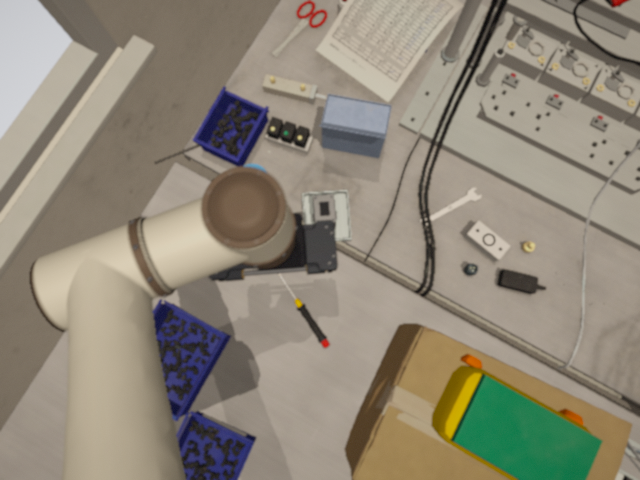

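Scene and top views show the pack upright in the tray, with its top at about 75 mm and its centre about 4 mm off the tray's. The driver lies flat on the bench, the other things are in place and the arm is clear.

```bash
python3 -c "
from station import finish_job;print(finish_job())"
```

```text
the job is handed in; nothing more can be done
None
```

I handed the job in at about 18 s of the 54 s allowed, with the pack in the tray and the screwdriver flat on the bench. No verdict was reported.

I pushed the screwdriver blade about 32 mm into the slot, peaking at about 15 N on the wrist, and the scene camera showed the pack sprung up. I then laid the screwdriver on the bench in front of the dock, gripped the pack across its 44 mm side, lifted it out and lowered it into the tray.

**Last checks:**
- **Pack:** it stands upright in the tray. Its top is at 74–75 mm, as expected for a pack on the tray floor. Its middle is within about 4 mm of the tray's middle.
- **Screwdriver:** it looks flat on the bench, with its visible surface at the handle 11–14 mm up. I did not measure the tip height after laying it down.
- **Grease tin, tape roll and connector:** the scene camera finds them within about 7 mm of where they started, which I take to be mostly detection noise. The top camera did not find any of them in the last picture. The arm covered the tape roll and the tin, while the connector was in view but not recognised.
- **Arm:** it stands clear, with the gripper open and touching nothing.

**Uncertain point:** when I lowered the pack, the wrist force never clearly showed it touching the tray floor. I judged contact by the height no longer falling, and any drop on release was under about 1 mm.

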